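# Hang the mass hanger on the latching peg

## Task

Take the steel mass hanger by one of its flat arms and hang it by its eye on the stand's peg: push it along the peg so that the eye itself lifts the gravity flap and presses back the sprung collar until the flap drops behind the eye, then let go so that it hangs locked between flap and collar. Work gently: do not bump the stand, push the collar no farther than the flap needs, and leave the glassware and the crucible standing where they are.

Things in the scene. Friction and masses are not known exactly. Their poses are not given: they have to be found in the camera images.
- hanger: Loose bare-steel mass hanger, 0.2 to 0.33 kg, standing upright. Origin: centre of its underside, z up. Disc 64 mm dia, 24 mm thick; rod 10 mm dia; at the top an eye ring between two flat arms that stick out along +y and -y to 78 mm from the centre, 10 mm thick (along x), 20 mm tall (125 to 145 mm above the origin). The arms are the grips.
- eye (a point): Centre of the hanger's eye, 135 mm above its underside, hanger's axes. Ring 40 mm outer, 20 mm inner dia, 10 mm thick; the hole runs along x; either face may go first. Pinch an arm across its thickness from above, 60 mm out from here: that leaves room for the keeper arm over the peg.
- stand: Fixed stand. Origin on the bench under the upright, z up; the peg points along its -x axis, roughly to the robot. Foot plate 12 mm thick, x -115 to +35 mm, y +-60 mm; upright 36 mm wide, 205 mm tall, front face at x = -5 mm. A dark keeper (arm, flap, collar) is clamped on the peg; its block's front face is 20 to 54 mm in front of the origin: where is not given, see or feel for it.
- peg_tip (a point): Centre of the tip of the level steel peg, 12 mm dia (last 7 mm taper), 180 mm above the bench, 170 mm in front of the stand's origin, stand's axes (the peg runs from here along +x). An eye hanging on it has its centre 4 mm below the axis. A captive eye's centre is 84 to 118 mm inwards of the tip, 32 mm in front of the keeper's block.
- flap (a joint): Angle of the keeper's steel flap (48 mm, tip 12 mm wide), rad: 0 = down, sloping down and inwards, tip 8.5 to 14.5 mm over the peg axis; grows when lifted, to 0.5. Hinge 50 mm farther out than a captive eye, its arm 16 mm wide, 30 to 48 mm above the axis. An eye pushed in lifts it to 0.15 to 0.35 (under 2 N); it falls by itself once the eye is 3 to 5 mm past its captive place; outwards it locks.
- collar (a joint): Inward travel of the keeper's black sprung collar (30 mm dia, round the peg behind the flap), m: 0 = free, stop at 0.016. It pushes outwards with 1 N plus 1 N per mm. An eye pressing it lets the flap drop at about 0.005 to 0.008 (6 to 9 N); a captive eye keeps it pressed at about 0.003. Over 0.0105 is too far.
- weigh_bottle: Bystander: loose lidded glass weighing bottle, 37 mm dia, 71 mm tall, beside the stand. Origin under its centre.
- dropper_bottle: Bystander: loose amber dropper bottle with a rubber bulb, 38 mm dia, 109 mm tall, on the other side of the stand. Origin under its centre.
- crucible: Bystander: loose lidded porcelain crucible, 45 mm dia, 43 mm tall, farther back than the hanger. Origin under its centre.

How it is judged:
By the outcome, as a careful person would: the job done as asked, in the order asked, and still so for the second after the job is handed in, with the robot touching nothing.
It also fails if it takes over 69 s, if anything falls off the work surface, if the arm or the gripper's body presses on something with over 40 N, if the wrist force passes 120 N, or if a joint passes its speed limit or range.

## Robot

A 6-joint arm with a two-finger parallel gripper is mounted at the origin on a cart in front of the work surface, level with it; the furniture and walls round the work are solid. World frame = base frame: x ahead of the robot, y to its left, z up, the work surface at z = 0. Lengths are in mm, angles in rad, forces in N, time in s.
With the tool pointing down it reaches from about 275 to 1000 mm from the base axis. Payload 8.4 kg.
Tool frame: the origin (TCP) lies at the centre of the arm's flange, where the gripper is bolted on; the fingertips stand 173 mm ahead of it and the grasp point (between the pads) lies 155 mm ahead of it; z points along the fingers, y is the direction in which the jaws open and shut (so a half turn about z gives the same grasp; the last joint's range is limited). The gripper opens to 85 mm and grips with 20 to 120 N. Pads are 22 mm wide; open, the fingers measure 114 mm over their backs; the gripper's body (76 mm by 85 mm) begins 54 mm behind the grasp point. The pads swing forward as they close: fully open they stand 13 mm farther back than shut.
Start: joints at [1.151, 0.353, 1.633, -0, 1.155, -0.002], TCP at [253.594, 571.244, 404.681] pointing down, gripper open.
Joint ranges: [-2.63, 2.63], [-0.92, 2.1], [0.06, 2.66], [-1.3, 4.44], [0, 2.69], [-3.02, 3.02]. Speed limits (rad/s): [2.22, 2.22, 2.79, 3.14, 3.14, 3.14].

## Interface

Orientations are given as [roll, pitch, yaw] about the fixed x, y, z axes, in that order (R = Rz(yaw) Ry(pitch) Rx(roll)).
In Python, from rig import sense, grab_frame, camera_model, sign_off gives the robot as it stands. The module is installed in compiled form; this text tells all that it offers.
- The arm moves only by the tool step_arm, never from a script. Its argument "commands" is a list of rows, each a list of 3 entries, a list of its own where there are three numbers: the shift along the tool's x, y, z in mm, then the turn about the tool's z in rad, then the opening, from 0 (shut) to 1 (fully open). A call has 1 to 20 rows; each row shifts and turns the pose as measured when the row begins, along the tool's axes as they then stand; what a row does not reach is not made up. A row lasts 1/8 s, in which the tool goes at most 62.5 mm and 10.7 degrees, less where a joint would pass 70% of its speed; a pose out of reach is approached as far as the arm can. A call with a gripper value outside its range is refused whole. The fingers move at their own pace and stop on an object; "force" is the grip in N (left out, the last holds). Time passes only in rows, so rows that do not move let the fingers close. It gives the time, the measured TCP pose, the force and the opening at its end, in the units of the state.
- sense(): the state, without advancing time (a new reading comes with each control period).
- grab_frame(name): name is "scene" or "side" or "wrist"; returns the picture (480x640x3 uint8, blue, green, red); there is no depth.
- camera_model(name): a dict with "fx", "fy", "cx", "cy" (pixels), "R" (3x3) and "t" (3): a world point X has camera coordinates R X + t. Camera axes: x right, y down, z forward; pixel columns grow to the right and rows downward; lengths in mm; the calibration is good to about 2 mm. A picture is of the moment at which its call begins: read the wrist's pose just before it. camera_model takes no time and is no camera call; for the wrist camera it gives the pose at the moment of the call.
- sign_off(): hands the job in, once; it reports no verdict.
The state is a dict: "clock": time; "qpos": joint angles; "qvel": joint speeds; "joint_efforts": joint torques, N m; "eef_pos": TCP position; "tcp_rot": TCP orientation; "contact_force": force on the tool from outside, world axes, zero at the start; "wrist_torque": the same for the moment, N m; "opening": opening from 0.0 (shut) to 1.0 (fully open).
Only numpy, scipy, OpenCV 4.12 (cv2) and the standard library are available. Lean on these libraries where they do the work, as an engineer would, in place of code of your own. Each camera call takes 0.05 s, during which the arm holds its last target. There are 200 camera calls.

## Working session

There is one attempt and no reset: what is moved stays moved. The work goes in short steps, Python scripts to look and compute and a tool call to move; the robot and the scene stay as the last step left them, time stands still between calls to the robot, and variables do not carry over. Pictures are saved under pics/ and viewed, about 8 in all and at most 12, crops included, and the job is handed in when it is done.

Besides the shell and the picture viewer there is one more tool, called after ">>>" in YAML: its name, and indented under it one key for each argument. step_arm: Moves the arm, as the interface text tells. Its arguments: {"type":"object","properties":{"commands":{"type":"array","items":{"type":"array"}},"force":{"type":"number"}},"required":["commands"]}

```bash
mkdir -p pics; cat > h.py <<'E'
import numpy as np, cv2
from rig import sense, grab_frame, camera_model
def ray(m,uv):
    d=np.array([(uv[0]-m['cx'])/m['fx'],(uv[1]-m['cy'])/m['fy'],1.]);R=np.array(m['R']);t=np.array(m['t'])
    d=R.T@d; return -R.T@t, d/np.linalg.norm(d)
def plane(m,uv,z):
    o,d=ray(m,uv); return o+d*(z-o[2])/d[2]
def tri(rs):
    A=np.zeros((3,3));b=np.zeros(3)
    for o,d in rs:
        P=np.eye(3)-np.outer(d,d);A+=P;b+=P@o
    x=np.linalg.solve(A,b); return x,[float(np.linalg.norm((np.eye(3)-np.outer(d,d))@(x-o))) for o,d in rs]
def proj(m,X):
    c=np.array(m['R'])@np.array(X)+np.array(m['t']); return c[0]/c[2]*m['fx']+m['cx'],c[1]/c[2]*m['fy']+m['cy']
E
python3 - <<'E'
from h import *
for n in ['scene','side','wrist']:
    m=camera_model(n); cv2.imwrite(f'pics/{n}0.png',grab_frame(n)); print(n,m['fx'],m['fy'],m['cx'],m['cy'],-np.array(m['R']).T@m['t'],np.round(m['R'],3).tolist())
print(sense())
E
```

```text
scene 586.6685958608966 586.6685958608966 332.1580026691616 245.91358823602798 [-119.28747274 -533.82874639  780.7959699 ] [[0.616, -0.787, 0.006], [-0.442, -0.352, -0.825], [0.652, 0.506, -0.565]]
side 446.58024608139567 446.58024608139567 318.4492808402394 237.97964399505847 [435.71016296 780.18236195 552.20305994] [[-0.987, -0.161, -0.005], [-0.07, 0.456, -0.887], [0.145, -0.876, -0.461]]
wrist 370.78277219089057 370.78277219089057 322.3421941172638 238.73149504897077 [191.03584007 598.15233323 373.24781553] [[0.406, 0.914, -0.001], [0.881, -0.391, 0.267], [0.244, -0.109, -0.964]]
{'clock': 0.15, 'qpos': array([ 1.15061830e+00,  3.53511995e-01,  1.63397112e+00,  6.99825805e-06,
        1.15520702e+00, -2.41077173e-03]), 'qvel': array([ 0.00127031, -0.0022019 , -0.00456819, -0.0007027 ,  0.0005441 ,
       -0.00099452]), 'joint_efforts': array([ 1.31338136e-03, -6.05639648e+01, -3.42338061e+01,  1.78835885e-04,
        6.15114783e-03,  9.04141530e-05]), 'eef_pos': array([253.50619909, 571.07930223, 404.1163644 ]), 'tcp_rot': array([-3.14049518e+00, -9.04522803e-06,  2.72382256e+00]), 'contact_force': array([0.20138887, 0.13708001, 0.19923616]), 'wrist_torque': array([ 0.03353303, -0.03582757, -0.01369149]), 'opening': 0.9994430808336396}
```

View pics/scene0.png

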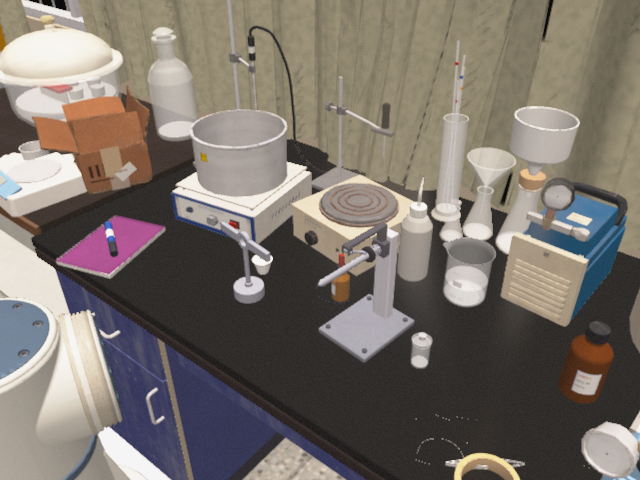

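View pics/side0.png

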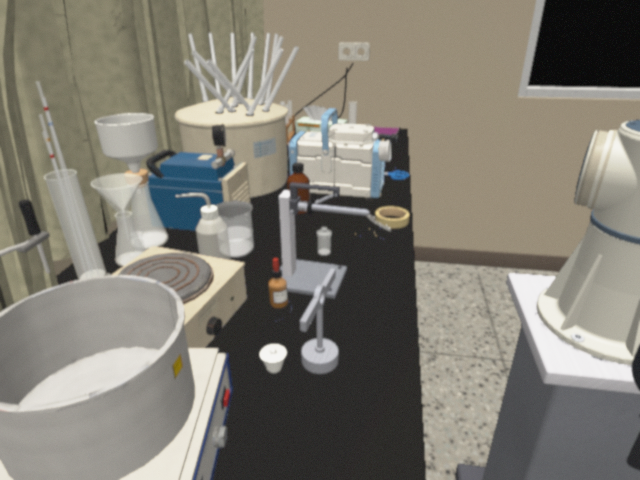

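The scene view shows the hanger disc at (249,289) with its arms running from (225,227) to (268,255). The peg tip is at (321,284), the crucible at (262,264), the dropper at (341,288) and the weigh bottle at (421,350). The side view shows the hanger at (320,355), its arms from (333,275) to (304,325), and the peg tip near (372,212). I'll enlarge both.

```bash
python3 - <<'E'
from h import *
a=cv2.imread('pics/scene0.png')[210:360,210:410]; b=cv2.imread('pics/side0.png')[180:380,250:410]
a=cv2.resize(a,None,fx=4,fy=4,interpolation=2)
cv2.imwrite('pics/a.png',a)
b=cv2.resize(b,None,fx=3,fy=3,interpolation=2)
w=cv2.resize(cv2.imread('pics/wrist0.png'),None,fx=.5,fy=.5)
c=np.zeros((600,800,3),np.uint8);c[:,:480]=b;c[:240,480:]=w
cv2.imwrite('pics/b.png',c)
E
```

```text
(no output)
```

View pics/a.png

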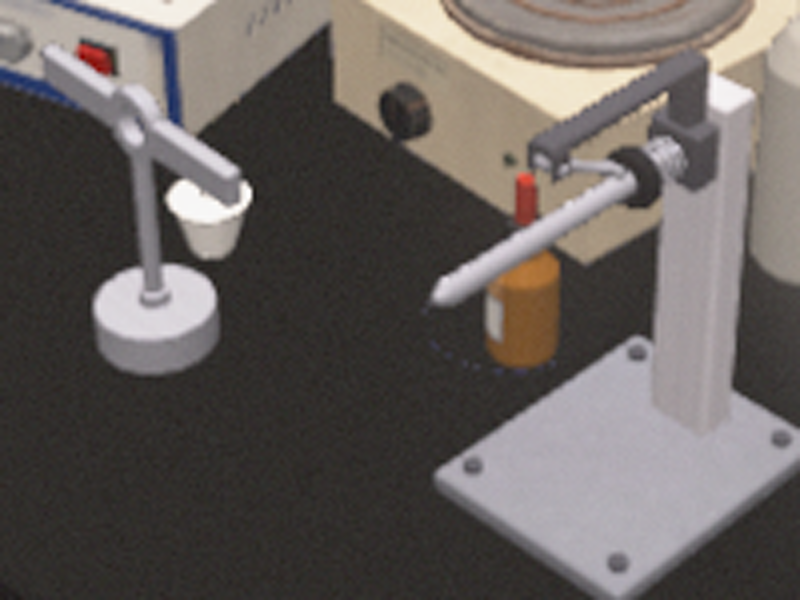

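View pics/b.png

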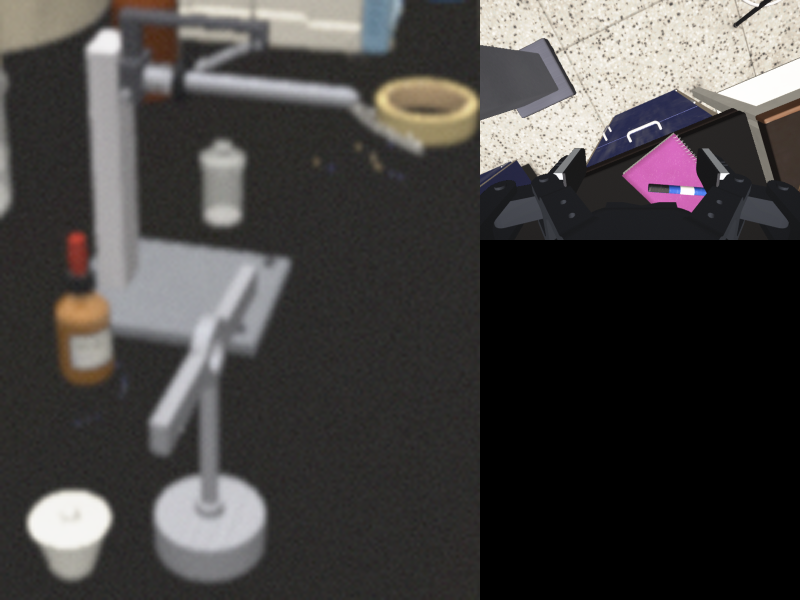

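Crop a gives, in crop pixels, the peg tip at (438,298), the collar face at about (622,183), the eye at (133,115), and the arm ends at (48,65) and (230,187). Crop b gives the peg tip at (357,97), the eye at (208,345), and the arm ends at (160,437) and (250,270). The wrist camera does not see the work yet.

```bash
python3 - <<'E'
from h import *
S=camera_model('scene');D=camera_model('side')
a=lambda x,y:((x+.5)/4+209.5,(y+.5)/4+209.5)
b=lambda x,y:((x+.5)/3+249.5,(y+.5)/3+179.5)
P={'tip':((438,298),(357,97)),'collar':((628,178),(183,82)),'eye':((133,115),(208,345)),'armNear':((230,187),(160,437)),'armFar':((50,65),(249,270)),'rodbase':((155,297),(209,508)),'hinge':((546,158),(258,36)),'dropbulb':((526,180),(77,238)),'keepercorner':((688,58),(132,14))}
for k,(p,q) in P.items():
    x,e=tri([ray(S,a(*p)),ray(D,b(*q))]); print(k,x.round(1),np.round(e,1))
for n,p in {'footL':(437,478),'footF':(617,598),'footB':(640,338)}.items(): print(n,plane(S,a(*p),12).round(1))
print('footside',plane(D,b(290,262),12).round(1),plane(D,b(254,353),12).round(1))
print('crucible',plane(S,a(210,258),0).round(1),plane(D,b(72,578),0).round(1))
print('drop',plane(S,a(522,362),0).round(1),plane(D,b(85,380),0).round(1))
print('weigh',plane(S,(420,365),0).round(1),plane(D,b(222,222),0).round(1))
E
```

```text
tip [469.9 -49.9 182.3] [0.2 0.2]
collar [590.7 -60.3 180.9] [0.3 0.3]
eye [531.8 193.5 140.1] [0.9 0.9]
armNear [570.2 180.1  72. ] [9.8 9.8]
armFar [501.4 203.3 188.7] [10.4 10.4]
rodbase [532.6 191.8  26.2] [0.1 0.1]
hinge [537.3 -54.9 219.4] [1.4 1.4]
dropbulb [645.5  36.9 106.7] [0.4 0.4]
keepercorner [626.6 -64.9 227.5] [0.1 0.1]
footL [5.286e+02 1.000e-01 1.200e+01]
footF [ 517.5 -114.    12. ]
footB [676.4 -15.2  12. ]
footside [ 517.7 -110.8   12. ] [529.6  14.6  12. ]
crucible [598.7 217.9   0. ] [605.  231.8   0. ]
drop [634.6  29.5   0. ] [642.9  47.5   0. ]
weigh [ 578.8 -196.     0. ] [ 582.6 -186.3    0. ]
```

```bash
python3 - <<'E'
from h import *
S=camera_model('scene');D=camera_model('side')
a=lambda x,y:((x+.5)/4+209.5,(y+.5)/4+209.5)
b=lambda x,y:((x+.5)/3+249.5,(y+.5)/3+179.5)
for k,(p,q) in {'armR':((230,187),(250,268)),'armL':((50,62),(160,437))}.items():
    x,e=tri([ray(S,a(*p)),ray(D,b(*q))]); print(k,x.round(1),np.round(e,1))
for n,p in {'box':(178,222),'boxR':(238,248),'potrimL':(193,135),'potbotL':(195,175),'potbotR':(282,190)}.items(): print(n,plane(S,p,0).round(),plane(S,p,80).round(),plane(S,p,200).round())
E
```

```text
armR [518.5 114.3 140.6] [2.4 2.4]
armL [544.3 267.1 135.2] [0.2 0.2]
box [624. 531.   0.] [548. 422.  80.] [434. 258. 200.]
boxR [637. 332.   0.] [559. 243.  80.] [443. 110. 200.]
potrimL [1001.  910.    0.] [886. 762.  80.] [714. 540. 200.]
potbotL [819. 692.   0.] [723. 566.  80.] [579. 378. 200.]
potbotR [908. 439.   0.] [803. 339.  80.] [645. 190. 200.]
```

The hanger is at about (532,192.5) with yaw −0.167. I'll grip its right (−y) arm near (522,133) with tool yaw about 1.40. The peg yaw is about −0.09, and the hinge position puts the captive eye about 117 mm from the tip.

>>> step_arm:
  commands:
    - [[0, 0, 0], 0.165, 1]
    - [[0, 0, 0], 0.165, 1]
    - [[0, 0, 0], 0.165, 1]
    - [[0, 0, 0], 0.165, 1]
    - [[0, 0, 0], 0.165, 1]
    - [[0, 0, 0], 0.165, 1]
    - [[0, 0, 0], 0.165, 1]
    - [[0, 0, 0], 0.165, 1]
  force: 100

```text
clock: 1.15
eef_pos: [253.2, 570.3, 401.4]
tcp_rot: [-3.14, 0.006, 1.362]
contact_force: [0.6, 0.4, -0.1]
opening: 0.999
```

>>> step_arm:
  commands:
    - [[-32, 28, 2], 0, 1]
    - [[-32, 28, 2], 0, 1]
    - [[-32, 28, 2], 0, 1]
    - [[-32, 28, 2], 0, 1]
    - [[-32, 28, 2], 0, 1]
    - [[-32, 28, 2], 0, 1]
    - [[-32, 28, 2], 0, 1]
    - [[-32, 28, 2], 0, 1]
    - [[-32, 28, 2], 0, 1]
    - [[-32, 28, 2], 0, 1]
    - [[-32, 28, 2], 0, 1]
    - [[-32, 28, 2], 0, 1]
    - [[0, 0, 0], 0, 1]

```text
clock: 2.78
eef_pos: [507.5, 110.1, 376.7]
tcp_rot: [-3.14, 0.007, 1.361]
contact_force: [0.5, 0.0, 0.0]
opening: 1.0
```

```bash
python3 - <<'E'
from h import *
s=sense();print(s['eef_pos'],s['tcp_rot'],s['contact_force'])
m=camera_model('wrist');cv2.imwrite('pics/w1.png',grab_frame('wrist'))
print(np.array(m['R']).tolist(),list(m['t']))
for X in [(531.8,192.5,145),(518.5,116,145),(544.3,268,145),(521.8,133.3,145),(532,192.5,24)]: print(X,np.round(proj(m,X)))
E
```

```text
[507.46540206 110.12031808 376.69468445] [-3.1396916   0.00728999  1.36062086] [0.50203739 0.0024274  0.02383631]
[[0.977945164104024, -0.2088487092499647, -0.002339369611500931], [-0.2002083894469677, -0.9405594072154283, 0.2743439488919259], [-0.059496695711668046, -0.2678249766978204, -0.9616287875558883]] [np.float64(-471.9487586271998), np.float64(174.9130946845524), np.float64(410.2505617185806)]
(531.8, 192.5, 145) [337.  95.]
(518.5, 116, 145) [341. 242.]
(544.3, 268, 145) [331. -87.]
(521.8, 133.3, 145) [341. 211.]
(532, 192.5, 24) [332. 109.]
```

View pics/w1.png

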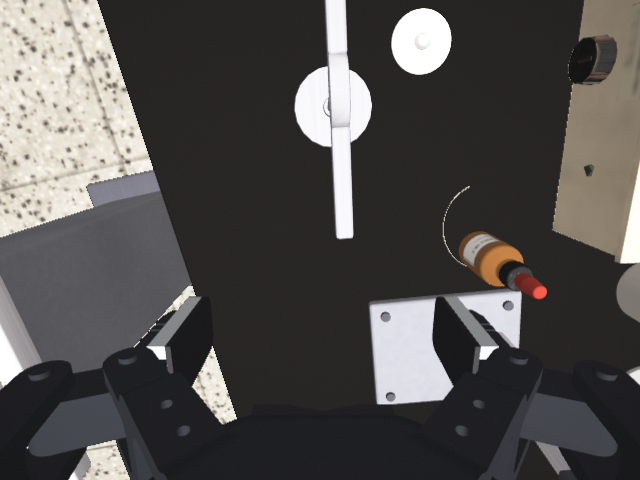

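The wrist view shows the arm's end at (344,238), its inner end at (340,127), the ring at (340,90) and the far arm starting at (338,53). These agree with the predictions within about 3 px. I'll refine from this view.

```bash
python3 - <<'E'
from h import *
m=camera_model('wrist');g=cv2.cvtColor(cv2.imread('pics/w1.png'),6)
pts=[]
for v in list(range(5,50,5))+list(range(140,232,6)):
    r=g[v,315:365];i=np.where(r>150)[0]; u=315+i.mean(); pts.append(plane(m,(u,v),145)[:2]);
    if v%30<6: print(v,i.min()+315,i.max()+315)
c=np.array(pts); d=cv2.fitLine(c.astype(np.float32),2,0,.01,.01).ravel();d=d*np.sign(d[1]) if 0 else d
dv=d[:2]*np.sign(d[1]);p0=d[2:]
e=plane(m,(344.5,238.5),145)[:2]; e=p0+dv*np.dot(e-p0,dv)
print('ang',np.arctan2(dv[1],dv[0]),'end',e,'eye',e+78*dv,'grasp',e+18*dv)
s=sense();t=e+18*dv-s['eef_pos'][:2];y=s['tcp_rot'][2]
# lateral check with tri from side view of eye done before
print('tool',t@[np.cos(y),np.sin(y)],t@[np.sin(y),-np.cos(y)],'turn',y-np.arctan2(dv[1],dv[0]))
for uv in [(375,305),(517,295),(379,404)]: print(plane(m,uv,12).round(1))
E
```

```text
5 326 345
30 327 346
35 327 346
152 332 350
182 334 351
212 335 352
ang 1.415169 end [519.88138328 118.63665675] eye [531.9713739  195.69399165] grasp [522.6713811  136.41911792]
tool 28.10192686432788 10.191754936967065 turn -0.05404930553248444
[536.2   6.9  12. ]
[673.5 -11.2  12. ]
[ 520.6 -108.4   12. ]
```

>>> step_arm:
  commands:
    - [[14, 5.5, 0], -0.054, 1]
    - [[14, 5.5, 0], 0, 1]
    - [[0, 0, 20], 0, 1]
    - [[0, 0, 20], 0, 1]
    - [[0, 0, 20], 0, 1]
    - [[0, 0, 15], 0, 1]
    - [[0, 0, 7], 0, 1]
    - [[0, 0, 0], 0, 1]

```text
clock: 3.82
eef_pos: [524.1, 148.1, 292.6]
tcp_rot: [-3.141, 0.004, 1.429]
contact_force: [-0.4, -0.8, -0.1]
opening: 0.996
```

```bash
python3 - <<'E'
from h import *
from scipy.spatial.transform import Rotation as Ro
s=sense();R=Ro.from_euler('xyz',s['tcp_rot']).as_matrix()
print(s['eef_pos'],s['tcp_rot'],s['contact_force'],'grasp',s['eef_pos']+R[:,2]*155)
t=np.array([522.67,136.42,135])-(s['eef_pos']+R[:,2]*155);print('tool err',R.T@t)
E
```

```text
[524.09497242 148.11777505 292.60953523] [-3.14095386  0.00390914  1.42931933] [-0.37610766 -0.82367366 -0.08122181] grasp [523.91151121 147.53187585 137.61075116]
tool err [-11.16562378   0.3394242    2.65420299]
```

>>> step_arm:
  commands:
    - [[-11, 0, 2.5], 0.014, 1]
    - [[0, 0, 0], 0, 1]

```text
clock: 4.08
eef_pos: [522.8, 136.7, 290.9]
tcp_rot: [3.141, 0.003, 1.415]
contact_force: [1.1, -0.4, 0.1]
opening: 0.999
```

>>> step_arm:
  commands:
    - [[0, 0, 0], 0, 0.4]
    - [[0, 0, 0], 0, 0.25]
    - [[0, 0, 0], 0, 0.1]
    - [[0, 0, 0], 0, 0]
    - [[0, 0, 0], 0, 0]
    - [[0, 0, 0], 0, 0]
  force: 100

```text
clock: 4.82
eef_pos: [523.4, 136.3, 292.3]
tcp_rot: [3.139, 0.003, 1.414]
contact_force: [0.6, 0.1, -0.0]
opening: 0.098
```

>>> step_arm:
  commands:
    - [[0, 0, -4], 0, 0]
    - [[0, 0, -8], 0, 0]
    - [[0, 0, -12], 0, 0]
    - [[0, 0, -12], 0, 0]
    - [[0, 0, -8], 0, 0]
    - [[0, 0, 0], 0, 0]
    - [[0, 0, 0], 0, 0]

```text
clock: 5.7
eef_pos: [522.7, 136.5, 339.2]
tcp_rot: [3.14, 0.003, 1.414]
contact_force: [-0.6, -0.3, -2.8]
opening: 0.099
```

```bash
python3 - <<'E'
from h import *
s=sense();print(s['eef_pos'],s['tcp_rot'],s['contact_force'],s['wrist_torque'],s['opening'])
m=camera_model('wrist')
w=cv2.resize(grab_frame('wrist'),None,fx=.5,fy=.5)
a=grab_frame('scene')[170:360,200:400]; b=grab_frame('side')[180:380,250:410]
cv2.imwrite('pics/w2.png',w)
c=np.zeros((600,800,3),np.uint8);c[:380,:400]=cv2.resize(a,None,fx=2,fy=2);c[:400,400:720]=cv2.resize(b,None,fx=2,fy=2); c[380:600,0:320]=w[:220]
cv2.imwrite('pics/c.png',c)
E
```

```text
[522.71509528 136.47005045 339.24663047] [3.13958107e+00 2.99945427e-03 1.41392839e+00] [-0.5819404  -0.33512542 -2.80411338] [-0.12621433  0.06682755 -0.02408634] 0.09851745571464819
```

View pics/c.png

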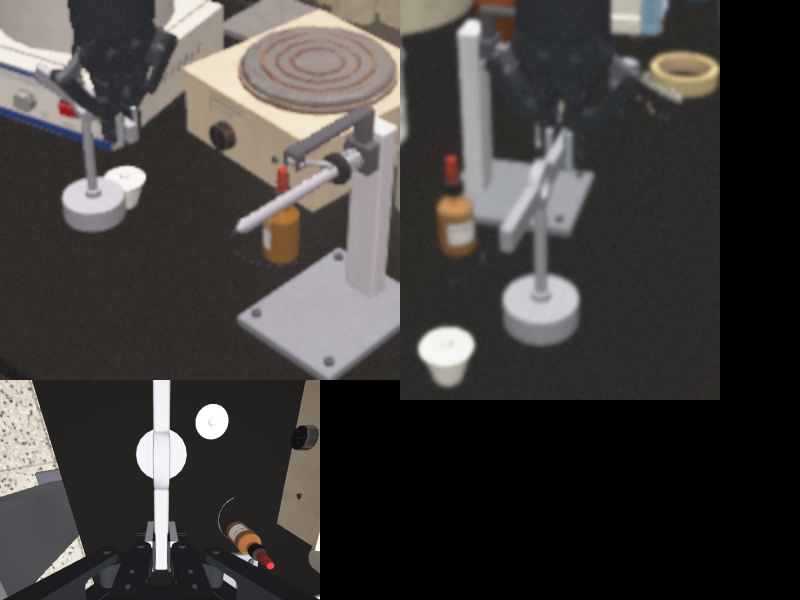

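The grip is holding and the hanger is clear of the bench and upright (about 2.8 N). In the composite the disc is centred at (322,150) in the full wrist view and the bystanders have not moved. Next I back off in x, then cross to the front of the peg tip.

>>> step_arm:
  commands:
    - [[-3, -18, 0], 0, 0]
    - [[-3.6, -24, 0], 0, 0]
    - [[-3.6, -24, 0], 0, 0]
    - [[-3.6, -24, 0], 0, 0]
    - [[-3.6, -16, 0], -0.056, 0]
    - [[0, 0, 0], 0, 0]

```text
clock: 6.6
eef_pos: [405.4, 134.8, 336.6]
tcp_rot: [-3.136, 0.006, 1.471]
contact_force: [0.7, 0.7, -3.0]
opening: 0.093
```

>>> step_arm:
  commands:
    - [[-15, 1.5, 0], 0, 0]
    - [[-24, 2.4, 0], 0, 0]
    - [[-24, 2.4, 0], 0, 0]
    - [[-24, 2.4, 0], 0, 0]
    - [[-24, 2.4, 0], 0, 0]
    - [[-24, 2.4, 0], 0, 0]
    - [[-24, 2.4, 0], 0, 0]
    - [[-24, 2.4, 0], 0, 0]
    - [[-24, 2.4, 0], 0, 0]
    - [[-20, 2, 0], 0, 0]
    - [[-10, 1, 0], 0, 0]
    - [[0, 0, 0], 0, 0]
    - [[0, 0, 0], 0, 0]

```text
clock: 8.22
eef_pos: [406.6, -119.4, 338.1]
tcp_rot: [-3.141, 0.007, 1.457]
contact_force: [0.1, 1.0, -2.5]
opening: 0.097
```

```bash
python3 - <<'E'
from h import *
s=sense();print(s['eef_pos'],s['tcp_rot'],s['contact_force'],s['wrist_torque'],s['opening'])
m=camera_model('wrist');cv2.imwrite('pics/w3.png',grab_frame('wrist'))
cv2.imwrite('pics/s3.png',grab_frame('scene'));cv2.imwrite('pics/d3.png',grab_frame('side'))
import pickle;pickle.dump((m,s),open('w3.pkl','wb'))
E
```

```text
[ 406.59421633 -119.37090456  338.13151218] [-3.14064767  0.00731753  1.45681278] [ 0.06696683  0.97472529 -2.53668874] [-0.17228632 -0.05152267 -0.02685485] 0.09742457733430047
```

View pics/w3.png

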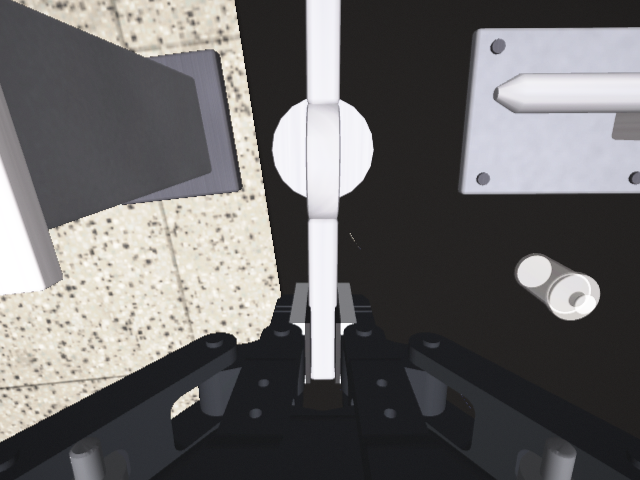

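The wrist view shows the peg tip at (497,93) with edges at rows 73 and 113, almost along the image x axis. The ring is between (323,103) and (323,218), and the arm edges are at u 306 to 340.

```bash
python3 - <<'E'
from h import *
import pickle
m,s=pickle.load(open('w3.pkl','rb'));g=cv2.cvtColor(cv2.imread('pics/w3.png'),6).astype(float)
# peg edges: largest gradients in columns
pts=[]
for u in range(530,606,5):
    c=cv2.GaussianBlur(g,(0,0),1)[:,u];d=np.gradient(c)
    t=60+np.argmax(np.abs(d[60:90]));b=100+np.argmax(np.abs(d[100:125]));pts.append((u,t,b))
print(pts[::5])
ax=np.array([plane(m,(u,(t+b)/2),180)[:2] for u,t,b in pts])
d=cv2.fitLine(ax.astype(np.float32),2,0,.01,.01).ravel();dv=d[:2]*np.sign(d[0]);print('peg ang',np.arctan2(dv[1],dv[0]),'width',np.linalg.norm(plane(m,(560,73),180)-plane(m,(560,113),180)))
tip=plane(m,(496,93),180)[:2];tip=d[2:]+dv*((tip-d[2:])@dv);print('tip',tip)
S=camera_model('scene')
for z in (188,190,192,194): print(z,plane(m,(323,103),z)[:2].round(1),plane(m,(323,218),z)[:2].round(1))
for v in (20,60,250,330):
    r=g[v,290:356];i=np.where(r>200)[0]+290;print(v,i.min(),i.max(),plane(m,(i.mean(),v),192)[:2].round(1),'w',np.linalg.norm(plane(m,(i.min()-.5,v),192)-plane(m,(i.max()+.5,v),192)).round(2))
a=cv2.imread('pics/s3.png');b=cv2.imread('pics/d3.png')
E=np.array([s['eef_pos'][0],s['eef_pos'][1]-0,0]);
p=proj(camera_model('scene'),(413,-59,182));q=proj(camera_model('side'),(413,-59,182));print(p,q)
c=np.zeros((600,800,3),np.uint8)
x,y=int(p[0])-80,int(p[1])-70;c[:, :400]=cv2.resize(a[y:y+150,x:x+100],None,fx=4,fy=4,interpolation=2);print(x,y)
x,y=int(q[0])-50,int(q[1])-50;c[:,400:]=cv2.resize(b[y:y+150,x:x+100],None,fx=4,fy=4,interpolation=2);print(x,y)
cv2.imwrite('pics/e.png',c)
E
```

```text
[(530, np.int64(75), np.int64(113)), (555, np.int64(75), np.int64(113)), (580, np.int64(75), np.int64(113)), (605, np.int64(75), np.int64(113))]
peg ang -0.114315316 width 12.141723367640695
tip [470.10583608 -47.04064146]
188 [414.8 -44. ] [410.7 -79.3]
190 [414.8 -44.2] [410.8 -78.9]
192 [414.7 -44.3] [410.8 -78.4]
194 [414.7 -44.4] [410.9 -78. ]
20 307 338 [417.  -22.9] w 8.82
60 308 338 [416.  -32.9] w 8.78
250 309 336 [409.5 -89. ] w 9.1
330 302 343 [ 406.2 -117.8] w 14.55
(np.float64(300.9369099006462), np.float64(303.8972469204742)) (np.float64(397.24408324150784), np.float64(212.08269257573164))
220 233
347 162
```

View pics/e.png

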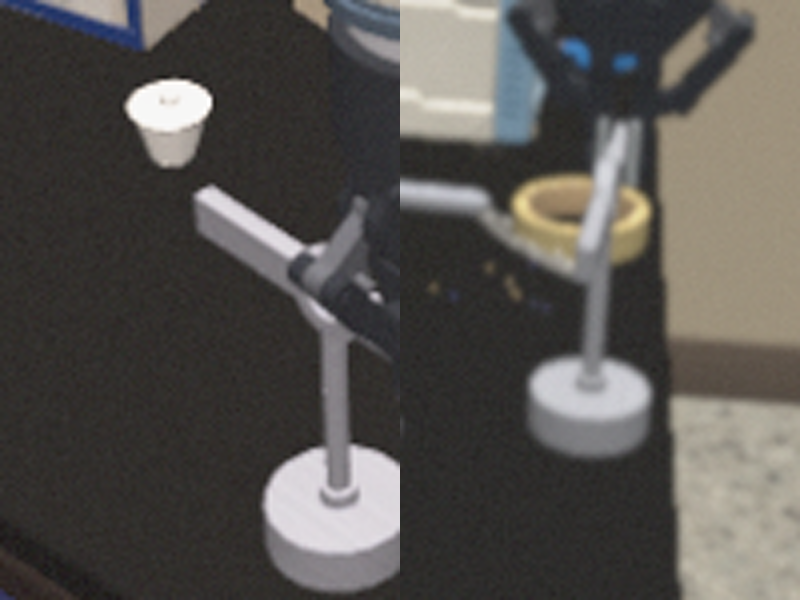

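The crops show the left arm's end at (204,210) and the rod base at (340,490) in the scene half. In the side half they are at (589,257) and (592,380).

```bash
python3 - <<'E'
from h import *
S=camera_model('scene');D=camera_model('side')
f=lambda p:(220-.375+p[0]/4,233-.375+p[1]/4); g=lambda q:(347-.375+(q[0]-400)/4,162-.375+q[1]/4)
for p,q in [((204,210),(589,257)),((340,490),(592,378))]:
    x,e=tri([ray(S,f(p)),ray(D,g(q))]);print(x.round(1),np.round(e,1))
from scipy.spatial.transform import Rotation as Ro
s=sense();R=Ro.from_euler('xyz',s['tcp_rot']).as_matrix();gp=s['eef_pos']+R[:,2]*155;print('grasp',gp)
eye=np.array([412.75,-61.4]);tip=np.array([470.1,-47.04]);d=np.array([np.cos(-.1143),np.sin(-.1143)]);n=np.array([-d[1],d[0]])
print('eye->tip along,left',(tip-eye)@d,(tip-eye)@n)
E
```

```text
[418.3  10.1 183.2] [0.9 0.9]
[410.6 -65.8  75.9] [0. 0.]
grasp [ 406.38869554 -120.22519024  183.18714109]
eye->tip along,left 55.33800698983368 20.8071401781485
```

The hanger is not leaning, and its yaw already matches the peg (−0.114). I'll shift left 20.8 mm and down 3 mm, advance 40 mm, then look.

>>> step_arm:
  commands:
    - [[7, 0, 1], 0, 0]
    - [[7, 0, 1], 0, 0]
    - [[6.8, 0, 1], 0, 0]
    - [[0, 10, 0], 0, 0]
    - [[0, 10, 0], 0, 0]
    - [[0, 10, 0], 0, 0]
    - [[0, 8, 0], 0, 0]
    - [[0, 0, 0], 0, 0]
    - [[0, 0, 0], 0, 0]

```text
clock: 9.5
eef_pos: [450.4, -100.7, 334.6]
tcp_rot: [-3.141, 0.007, 1.46]
contact_force: [-0.1, 0.2, -2.6]
opening: 0.098
```

```bash
python3 - <<'E'
from h import *
s=sense();print(s['eef_pos'],s['tcp_rot'],s['contact_force'])
w=grab_frame('wrist');m=camera_model('wrist');cv2.imwrite('pics/w4.png',w)
S=camera_model('scene');D=camera_model('side');a=grab_frame('scene');b=grab_frame('side');cv2.imwrite('pics/s4.png',a);cv2.imwrite('pics/d4.png',b)
import pickle;pickle.dump((m,s),open('w4.pkl','wb'))
X=(455,-47,180);p=proj(S,X);q=proj(D,X)
c=np.zeros((600,800,3),np.uint8)
x,y=int(p[0])-50,int(p[1])-40;c[:320,:400]=cv2.resize(a[y:y+80,x:x+100],None,fx=4,fy=4,interpolation=2);print(x,y)
x,y=int(q[0])-60,int(q[1])-40;c[:320,400:]=cv2.resize(b[y:y+80,x:x+100],None,fx=4,fy=4,interpolation=2);print(x,y)
c[320:]=0;c[320:600,:]=cv2.resize(w[10:234,0:640],(800,280))
cv2.imwrite('pics/f.png',c)
E
```

```text
[ 450.41258265 -100.67393636  334.64600323] [-3.14104212  0.00737356  1.4596097 ] [-0.07612461  0.2159574  -2.5981433 ]
262 248
315 174
```

View pics/f.png

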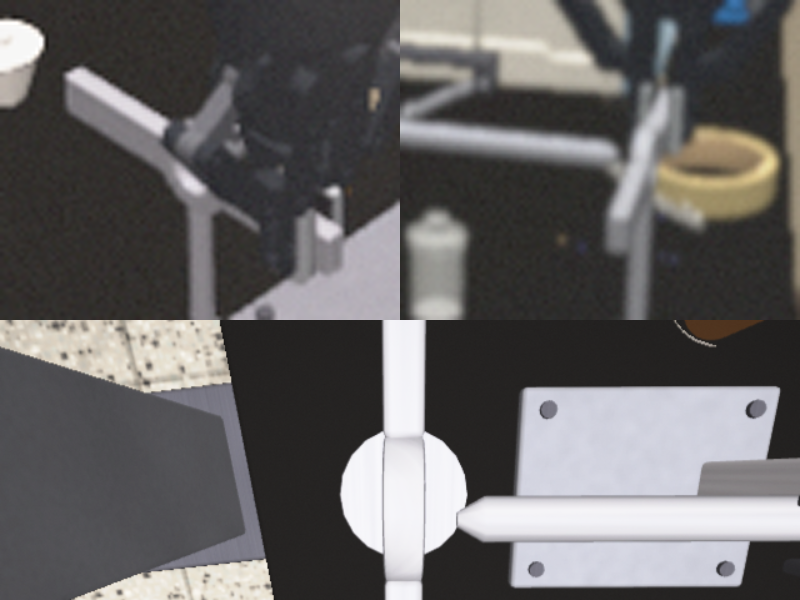

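The wrist strip shows the peg tip at about (368,168) and the ring between v 103 and 219. The side crop shows the tip at (612,152) and the arm's end face at (618,232).

```bash
python3 - <<'E'
from h import *
import pickle
m,s=pickle.load(open('w4.pkl','rb'));S=camera_model('scene');D=camera_model('side')
f=lambda x,y:(262-.375+x/4,248-.375+y/4);g=lambda x,y:(315-.375+(x-400)/4,174-.375+y/4)
x,e=tri([ray(S,f(74,92)),ray(D,g(618,232))]);print('end',x.round(1),np.round(e,1))
y=s['tcp_rot'][2];L=np.array([np.cos(y),np.sin(y)]);F=np.array([np.sin(y),-np.cos(y)])
G=cv2.cvtColor(cv2.imread('pics/w4.png'),6).astype(float)
for u in (420,450,480,510):
    d=np.gradient(cv2.GaussianBlur(G,(0,0),1)[:,u]);print(u,140+np.argmax(abs(d[140:166])),170+np.argmax(abs(d[170:200])))
tip=plane(m,(367.5,168.4),180)[:2];far=plane(m,(510,168.4),180)[:2];dd=far-tip;print('peg ang',np.arctan2(dd[1],dd[0]),y-np.pi/2)
for z in(188,190,192):
    a,b=plane(m,(323,102.8),z)[:2],plane(m,(323,218.8),z)[:2];c=(a+b)/2;print(z,np.linalg.norm(a-b),c,'tip rel fwd/left',(tip-c)@F,(tip-c)@L)
# side-view image check: eye height rel. peg: project end centre
pe=np.r_[c+78*L,0]
for z in (176,178,180,182,184): print(z,np.round((np.array(proj(D,np.r_[c+78*L,z]))-(315,174))*4+[400,0]),np.round((np.array(proj(D,np.r_[tip,z]))-(315,174))*4+[400,0]))
E
```

```text
end [463.2  30.1 177.5] [1. 1.]
420 153 188
450 150 188
480 153 188
510 149 187
peg ang -0.11133742822563444 -0.1111866247739095
188 34.81861255574109 [456.49139101 -42.79235559] tip rel fwd/left 14.620840168897008 -2.2850301008373055
190 34.21529637156431 [456.50646706 -42.63850643] tip rel fwd/left 14.62292794857875 -2.4396020698628083
192 33.61198018738753 [456.52154312 -42.48465727] tip rel fwd/left 14.625015728260495 -2.594174038888297
176 [613. 239.] [612. 166.]
178 [613. 235.] [612. 162.]
180 [613. 232.] [612. 159.]
182 [614. 228.] [613. 155.]
184 [614. 224.] [613. 152.]
```

>>> step_arm:
  commands:
    - [[-2.6, 0, -2.5], 0, 0]
    - [[0, 0, 0], 0, 0]
    - [[0, 5, 0], 0, 0]
    - [[0, 5, 0], 0, 0]
    - [[0, 5, 0], 0, 0]
    - [[0, 5, 0], 0, 0]
    - [[0, 5, 0], 0, 0]
    - [[0, 0, 0], 0, 0]
    - [[0, 0, 0], 0, 0]

```text
clock: 10.78
eef_pos: [476.6, -106.3, 337.5]
tcp_rot: [-3.142, 0.007, 1.46]
contact_force: [-0.8, -1.2, -2.6]
opening: 0.096
```

```bash
python3 - <<'E'
from h import *
s=sense();print(s['eef_pos'],s['tcp_rot'],s['contact_force'],s['wrist_torque'])
w=grab_frame('wrist');m=camera_model('wrist');cv2.imwrite('pics/w5.png',w)
S=camera_model('scene');D=camera_model('side');b=grab_frame('side');cv2.imwrite('pics/d5.png',b)
import pickle;pickle.dump((m,s),open('w5.pkl','wb'))
X=(485,-47,180);q=proj(D,X)
c=np.zeros((600,800,3),np.uint8)
x,y=int(q[0])-70,int(q[1])-50;c[:320,:480]=cv2.resize(b[y:y+80,x:x+120],None,fx=4,fy=4,interpolation=2);print(x,y)
c[320:600,:]=cv2.resize(w[10:234,0:640],(800,280))
cv2.imwrite('pics/g.png',c)
E
```

```text
[ 476.57682951 -106.33094541  337.51322924] [-3.14157929  0.00739988  1.45960127] [-0.77461498 -1.17334148 -2.57073469] [-0.1654247   0.01524544 -0.03472328]
291 163
```

View pics/g.png

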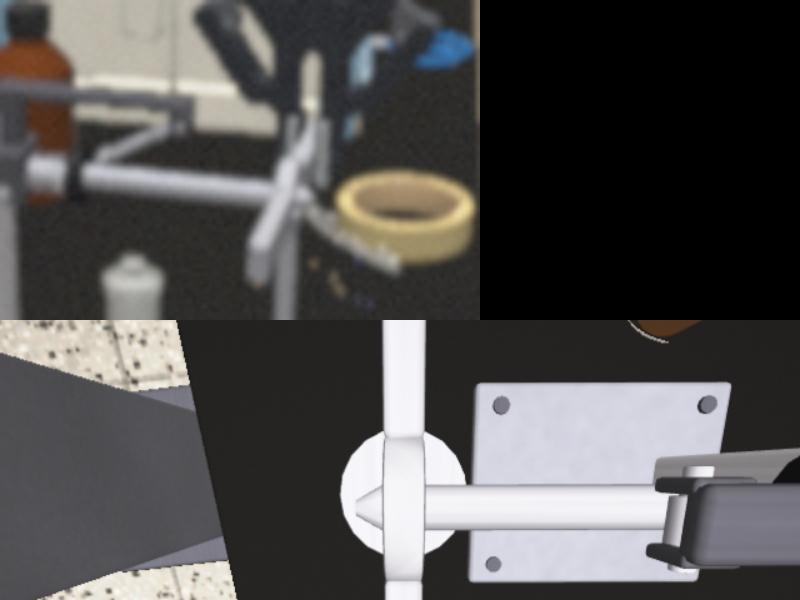

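The eye is on the peg: the wrist strip shows the tip protruding left at (357,507) and the peg row at about 507, with the keeper hinge at u about 677.

```bash
python3 - <<'E'
from h import *
import pickle
m,s=pickle.load(open('w5.pkl','rb'))
y=s['tcp_rot'][2];L=np.array([np.cos(y),np.sin(y)]);F=np.array([np.sin(y),-np.cos(y)])
v=lambda Y:10+(Y-320)*.8
G=cv2.cvtColor(cv2.imread('pics/w5.png'),6).astype(float);b=cv2.GaussianBlur(G,(0,0),1)
for u in (360,400,440,480):
    d=np.gradient(b[:,u]);print(u,130+np.argmax(abs(d[130:158])),162+np.argmax(abs(d[162:190])))
a,c=plane(m,(323,v(436.5)),190)[:2],plane(m,(323,v(581)),190)[:2];e=(a+c)/2
tip=plane(m,(357*.8,v(507)),180)[:2]
print('eye past tip',(e-tip)@F,'peg left of eye',(tip-e)@L, ((plane(m,(480,v(507)),180)[:2])-e)@L)
for z in(215,219):
  for X in (666,677,688): print(z,X,(plane(m,(X*.8,v(518)),z)[:2]-e)@F)
print('tip->hinge tri',67.6)
E
```

```text
360 141 182
400 144 178
440 140 178
480 140 178
eye past tip 12.46942363019161 peg left of eye 0.4796406328504802 0.468377642519363
215 666 50.89595229452056
215 677 53.031955691047266
215 688 55.16793242294114
219 666 48.65760491879474
219 677 50.69998199498332
219 688 52.7423335753162
tip->hinge tri 67.6
```

Alignment is good: lateral error is 0.5 mm and the z force equals the weight. I'll slide in steadily and watch the forces.

>>> step_arm:
  commands:
    - [[0, 5, 0], 0, 0]
    - [[0, 5, 0], 0, 0]
    - [[0, 5, 0], 0, 0]
    - [[0, 5, 0], 0, 0]
    - [[0, 5, 0], 0, 0]
    - [[0, 5, 0], 0, 0]
    - [[0, 5, 0], 0, 0]
    - [[0, 5, 0], 0, 0]
    - [[0, 5, 0], 0, 0]
    - [[0, 5, 0], 0, 0]
    - [[0, 5, 0], 0, 0]
    - [[0, 5, 0], 0, 0]
    - [[0, 0, 0], 0, 0]

```text
clock: 12.5
eef_pos: [540.7, -113.5, 337.6]
tcp_rot: [3.141, 0.007, 1.46]
contact_force: [0.0, -0.6, -3.1]
opening: 0.098
```

```bash
python3 - <<'E'
from h import *
s=sense();print(s['eef_pos'],s['tcp_rot'],s['contact_force'],s['wrist_torque'])
y=s['tcp_rot'][2];L=np.array([np.cos(y),np.sin(y)]);F=np.array([np.sin(y),-np.cos(y)])
d=s['eef_pos'][:2]-[476.58,-106.33];P=np.array([np.cos(-.1125),np.sin(-.1125)]);print('past tip',12.5+d@P,'left drift',d@[-P[1],P[0]],'F fwd',s['contact_force'][:2]@F)
E
```

```text
[ 540.65464175 -113.51401257  337.55641269] [3.1411211  0.00743902 1.45958033] [ 0.02205485 -0.55831666 -3.09610861] [-0.17435151  0.04885674 -0.02850762]
past tip 76.97609456961719 left drift 0.054602437664947136 F fwd 0.08388440866768192
```

>>> step_arm:
  commands:
    - [[0, 4, 0], 0, 0]
    - [[0, 4, 0], 0, 0]
    - [[0, 4, 0], 0, 0]
    - [[0, 4, 0], 0, 0]
    - [[0, 4, 0], 0, 0]
    - [[0, 4, 0], 0, 0]
    - [[0, 4, 0], 0, 0]
    - [[0, 0, 0], 0, 0]
    - [[0, 0, 0], 0, 0]

```text
clock: 13.62
eef_pos: [570.0, -116.8, 337.2]
tcp_rot: [-3.141, 0.007, 1.46]
contact_force: [0.2, -0.6, -3.0]
opening: 0.091
```

```bash
cat > p.py <<'E'
from h import *
s=sense();print(s['eef_pos'].round(2),s['tcp_rot'].round(4),s['contact_force'].round(2))
y=s['tcp_rot'][2];F=np.array([np.sin(y),-np.cos(y)])
d=s['eef_pos'][:2]-[476.58,-106.33];P=np.array([np.cos(-.1125),np.sin(-.1125)]);print('past tip',12.5+d@P,'left drift',d@[-P[1],P[0]],'F fwd',s['contact_force'][:2]@F)
E
python3 - <<'E'
import p
from h import *
D=camera_model('side');b=grab_frame('side');w=grab_frame('wrist');cv2.imwrite('pics/w6.png',w);cv2.imwrite('pics/d6.png',b)
q=proj(D,(570,-55,190));x,y=int(q[0])-60,int(q[1])-40;print(x,y)
c=np.zeros((600,800,3),np.uint8);c[:320,:480]=cv2.resize(b[y:y+80,x:x+120],None,fx=4,fy=4,interpolation=2)
c[320:600,:]=cv2.resize(w[30:254,0:640],(800,280));cv2.imwrite('pics/i.png',c)
E
```

```text
[ 570.02 -116.78  337.2 ] [-3.1407  0.0074  1.4597] [ 0.17 -0.55 -3.03]
past tip 106.52567742965458 left drift 0.10721541167041991 F fwd 0.2303065660625406
260 164
```

View pics/i.png

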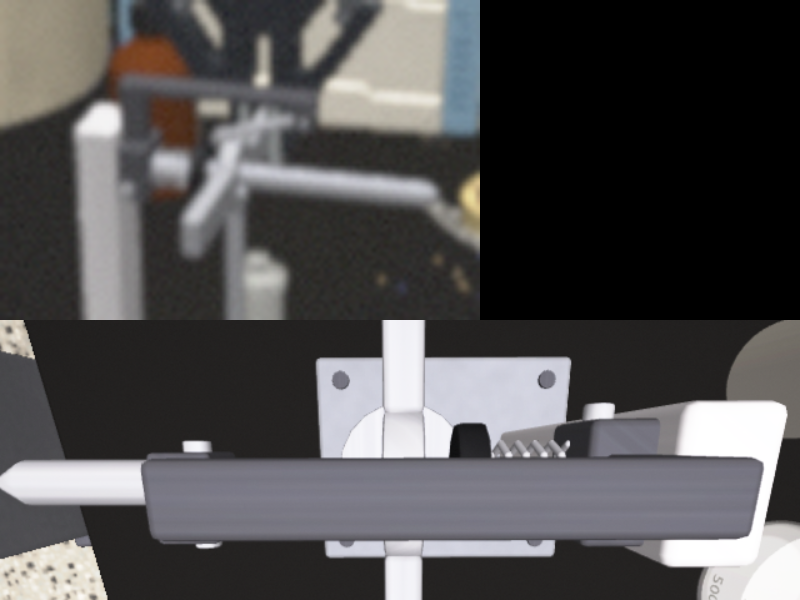

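The flap is riding on the ring: in the side crop it is nearly level from (300,122) to (215,135). The collar's front is about 6.5 mm ahead of the ring face, which puts the captive eye at about 116 and the drop at about 119 to 121. I'll advance slowly.

>>> step_arm:
  commands:
    - [[0, 2, 0], 0, 0]
    - [[0, 2, 0], 0, 0]
    - [[0, 2, 0], 0, 0]
    - [[0, 0, 0], 0, 0]
    - [[0, 0, 0], 0, 0]

```text
clock: 14.35
eef_pos: [576.5, -117.5, 337.4]
tcp_rot: [-3.141, 0.007, 1.459]
contact_force: [-0.6, 0.0, -2.0]
opening: 0.095
```

```bash
cat >> p.py <<'E'
import os
k=len([f for f in os.listdir('pics') if f.startswith('z')])
w=grab_frame('wrist');b=grab_frame('side');cv2.imwrite(f'pics/z{k:02d}d.png',b);cv2.imwrite(f'pics/z{k:02d}w.png',w)
g=cv2.cvtColor(w,6)
for v in (122,126,130): print('row',v,' '.join(str(x) for x in g[v,332:400:3]))
fs=[sense()['contact_force'][:2]@F]
print(k)
E
python3 p.py
```

```text
[ 576.45 -117.54  337.38] [-3.1414  0.0074  1.4594] [-0.57  0.02 -2.03]
past tip 112.99888579899246 left drift 0.07727311908350841 F fwd -0.5640021928039965
row 122 237 234 211 205 19 33 33 34 34 31 31 32 36 209 209 210 212 211 210 209 159 134 134
row 126 240 238 228 129 18 35 35 35 35 35 33 33 32 209 210 211 200 212 212 210 138 152 130
row 130 240 241 233 67 18 37 38 38 37 36 36 35 33 182 210 110 160 177 213 181 121 171 159
0
```

>>> step_arm:
  commands:
    - [[0, 1.5, 0], 0, 0]
    - [[0, 1.5, 0], 0, 0]
    - [[0, 1, 0], 0, 0]
    - [[0, 0, 0], 0, 0]

```text
clock: 14.95
eef_pos: [579.9, -117.9, 337.2]
tcp_rot: [-3.139, 0.007, 1.46]
contact_force: [-1.4, -0.1, -1.7]
opening: 0.098
```

```bash
python3 p.py
```

```text
[ 579.92 -117.89  337.17] [-3.139   0.0075  1.46  ] [-1.41 -0.08 -1.73]
past tip 116.48878007985674 left drift 0.11558528341206853 F fwd -1.3963515393884869
row 122 236 233 130 33 33 33 32 33 30 32 31 240 207 209 210 211 210 209 208 139 132 131 131
row 126 240 236 134 35 36 34 35 35 33 33 32 216 194 196 210 209 211 191 229 126 127 126 181
row 130 240 241 139 38 39 38 38 36 34 35 34 170 102 167 175 212 183 131 176 131 130 100 154
2
```

>>> step_arm:
  commands:
    - [[0, 1, 0], 0, 0]
    - [[0, 1, 0], 0, 0]
    - [[0, 1, 0], 0, 0]
    - [[0, 0, 0], 0, 0]

```text
clock: 15.55
eef_pos: [582.4, -118.2, 337.0]
tcp_rot: [-3.137, 0.007, 1.46]
contact_force: [-4.2, 0.8, -0.8]
opening: 0.092
```

```bash
python3 p.py; python3 - <<'E'
import cv2,numpy as np
for r in [('pics/z00d.png','pics/z02d.png'),('pics/z02d.png','pics/z04d.png')]:
    a,b=[cv2.cvtColor(cv2.imread(x),6).astype(int)[184:216,300:345] for x in r];d=abs(a-b);print(d.sum(),d[:12].sum(),d[12:22].sum())
E
ls pics/z*
```

```text
[ 582.43 -118.17  337.04] [-3.1371  0.0074  1.4602] [-4.23  0.82 -0.78]
past tip 119.00973805331992 left drift 0.1142331668699196 F fwd -4.2931518452118755
row 122 235 232 113 32 34 32 33 32 32 32 30 240 208 210 211 209 210 208 160 133 132 130 130
row 126 239 236 116 35 35 33 35 34 33 33 33 218 219 210 211 202 201 210 126 129 177 127 127
row 130 239 240 121 36 37 36 36 35 35 33 34 176 216 210 136 150 177 211 126 104 166 164 132
4
12813 4047 4503
10484 3284 3794
pics/z00d.png
pics/z00w.png
pics/z02d.png
pics/z02w.png
pics/z04d.png
pics/z04w.png
```

>>> step_arm:
  commands:
    - [[0, 1, -0.3], 0, 0]
    - [[0, 1, 0], 0, 0]
    - [[0, 0, 0], 0, 0]

```text
clock: 16.02
eef_pos: [583.9, -118.3, 337.0]
tcp_rot: [-3.135, 0.007, 1.46]
contact_force: [-5.4, 0.2, 0.3]
opening: 0.097
```

```bash
python3 p.py
```

```text
[ 583.89 -118.33  336.99] [-3.135   0.0075  1.4605] [-5.35  0.2   0.31]
past tip 120.47527840176625 left drift 0.12282358473709203 F fwd -5.340918198831517
row 122 235 231 59 32 34 34 32 32 32 31 28 240 208 211 211 209 209 208 135 132 131 130 129
row 126 239 235 83 34 35 34 34 34 33 33 32 243 200 211 196 211 211 204 121 151 126 127 128
row 130 240 239 87 36 38 37 37 35 34 35 34 224 243 103 159 175 212 201 118 170 167 131 104
6
```

>>> step_arm:
  commands:
    - [[0, 1.2, 0], 0, 0]
    - [[0, 0, 0], 0, 0]

```text
clock: 16.38
eef_pos: [584.7, -118.4, 337.0]
tcp_rot: [-3.133, 0.007, 1.461]
contact_force: [-5.4, 0.9, 1.2]
opening: 0.095
```

```bash
cat >> p.py <<'E'
B=cv2.cvtColor(cv2.imread(f'pics/z{k-2:02d}d.png'),6).astype(int);C=cv2.cvtColor(b,6).astype(int)
d=abs(B-C)[180:216,295:350];print('diff',d.sum(),'big',(d>35).sum(),np.argwhere(d>35).mean(0)+[180,295] if (d>35).any() else '')
E
python3 p.py
```

```text
[ 584.68 -118.44  336.98] [-3.1335  0.0074  1.4607] [-5.37  0.88  1.19]
past tip 121.27610860732071 left drift 0.09891776892860563 F fwd -5.434437401432582
row 122 234 231 56 34 33 34 32 32 31 32 32 240 209 211 210 208 209 204 133 132 129 130 128
row 126 239 235 57 34 35 34 34 34 32 33 32 243 199 178 195 210 210 199 179 127 126 128 139
row 130 240 239 59 37 36 36 36 35 34 35 33 243 239 132 176 182 212 101 157 173 129 118 120
8
diff 5147 big 2 [185.5 320. ]
```

>>> step_arm:
  commands:
    - [[0, 0, -1], 0, 0]
    - [[0, 1, 0], 0, 0]
    - [[0, 0, 0], 0, 0]

```text
clock: 16.85
eef_pos: [584.7, -118.4, 337.0]
tcp_rot: [-3.13, 0.008, 1.461]
contact_force: [-5.0, 0.0, 0.9]
opening: 0.1
```

```bash
python3 p.py
```

```text
[ 584.67 -118.39  336.98] [-3.1296  0.0075  1.4612] [-4.96  0.    0.87]
past tip 121.2596451387435 left drift 0.15064199515625837 F fwd -4.933274370820718
row 122 235 231 57 33 32 34 32 31 31 31 29 240 209 210 212 212 209 208 187 133 132 128 129
row 126 239 235 59 34 35 35 35 35 34 32 30 243 202 211 197 210 212 209 127 154 127 126 126
row 130 240 240 86 35 38 37 36 36 35 35 34 227 243 133 153 176 213 208 107 167 157 131 98
10
diff 5651 big 2 [185.5 320. ]
```

>>> step_arm:
  commands:
    - [[0, 2.5, -1], 0, 0]
    - [[0, 1, -0.3], 0, 0]

```text
clock: 17.2
eef_pos: [587.0, -118.7, 337.1]
tcp_rot: [-3.125, 0.008, 1.462]
contact_force: [-5.9, 0.5, -1.8]
opening: 0.097
```

```bash
python3 p.py
```

```text
[ 587.04 -118.65  337.15] [-3.1253  0.0076  1.4618] [-5.94  0.51 -1.77]
past tip 123.64417083530233 left drift 0.15743637916172307 F fwd -5.962660926627374
row 122 234 229 35 33 33 32 32 30 32 30 33 234 208 212 211 210 209 206 135 132 129 129 128
row 126 239 233 37 34 35 34 33 34 32 32 31 243 166 197 209 211 211 195 126 126 127 124 156
row 130 240 237 53 37 37 35 36 36 35 35 32 238 138 176 211 212 110 160 173 129 117 124 170
12
diff 11719 big 49 [190.59183673 318.30612245]
```

```bash
python3 - <<'E'
import cv2,numpy as np
f=lambda k:cv2.cvtColor(cv2.imread(f'pics/z{k:02d}d.png'),6).astype(int)
for a,b in ((0,2),(2,4),(4,6),(10,12)):
    d=f(b)-f(a);d=d[180:216,295:350];print(a,b,(abs(d)>35).sum())
for k in (10,12):
    print(k);print('\n'.join(' '.join(f'{x:3d}' for x in r) for r in f(k)[184:206,304:340:2]))
E
```

```text
0 2 134
2 4 82
4 6 15
10 12 49
10
 96  94  88  88  85  80  82 163 182  80  61  56  56  55  50  84 207 230
100  99  99  99 101  97  98 133 146  88  81  77  75  68  67  96 198 220
 89  95  94  96  98  99 101 110 116  99  96  94  92  85  87 106 160 173
 77  78  80  88  89  92  94  93  96  95  98 101 101  98  96 104 118 125
 65  65  72  92  78  84  82  80  85  91  90  90  92  95  98 101 105 101
 59  54  72 119  80  95  82  71  97  88  79  76  82  85  91  89  95  96
 56  53  76 139  94 110  86  87 122 104  76  64  79 102 101  81  83  92
 52  51  70 141  96 120  96 121 148 122  83  59  97 138 126  78  79  92
 55  50  65 117  86 122 107 159 161 128  92  83 127 171 145  83  81  92
 54  51  63  82  69 122 127 185 171 142 123 129 158 176 154  93  96  86
 55  53  55  62  62 126 153 195 181 164 152 161 164 160 141 100 109  78
 55  53  55  62  73 146 179 192 186 172 157 157 146 127 109  93 103  70
 53  50  56  76 103 161 180 175 166 157 135 121 107  84  71  75  81  60
 51  48  59 113 143 161 168 152 134 139 108  81  71  53  49  56  57  48
 54  50  74 153 178 149 143 129 112 130  94  55  50  42  4
[... 1404 characters left out ...]
 167 198 189 171 163 151 129 117  97  75  75  83  58
 54  53  80 143 158 170 177 168 150 139 117  96  75  63  53  55  61  51
 53  55 104 182 186 157 150 131 131 128  81  63  51  46  42  46  49  45
 59  54 126 205 196 141 124 111 116 124  65  46  46  43  43  44  46  40
 72  64 146 215 191 124 114 105 113 126  65  45  37  40  44  41  46  45
 95  72 159 215 183 116 107 106 111 128  68  43  44  41  39  46  42  41
119  79 173 214 172 113 109 103 106 127  82  47  43  43  45  42  43  41
129  80 180 212 163 133 132 117 109 128  86  55  50  47  48  40  40  43
129  82 177 204 166 171 171 153 141 140 117 103  88  75  61  61  55  49
125  95 178 197 164 194 200 188 176 173 169 159 141 123 110 106  92  80
```

>>> step_arm:
  commands:
    - [[0, 2, -0.3], 0, 0]

```text
clock: 17.42
eef_pos: [588.4, -118.8, 337.0]
tcp_rot: [-3.123, 0.008, 1.462]
contact_force: [-8.2, 0.1, -0.8]
opening: 0.094
```

```bash
cat >> p.py <<'E'
print('flapzone',C[196:203,322:330].mean(),B[196:203,322:330].mean())
E
python3 p.py
```

```text
[ 588.38 -118.78  337.02] [-3.1229  0.0076  1.4621] [-8.2   0.14 -0.81]
past tip 124.99440993012641 left drift 0.17892837899105984 F fwd -8.171125297610725
row 122 234 225 22 33 32 33 34 32 30 32 57 237 209 211 211 209 209 204 132 130 128 129 128
row 126 238 231 21 34 36 34 34 33 33 33 31 204 181 209 209 209 193 197 125 127 120 153 126
row 130 239 235 22 38 37 35 35 36 35 34 32 137 176 208 211 107 160 173 128 125 122 170 140
14
diff 12841 big 79 [194.83544304 321.53164557]
flapzone 102.10714285714286 82.33928571428571
```

```bash
python3 p.py | tail -3; python3 - <<'E'
import cv2
g=cv2.cvtColor(cv2.imread('pics/z16d.png'),6)
print('\n'.join(' '.join(f'{x:3d}' for x in r) for r in g[184:206,304:340:2]))
E
```

```text
16
diff 3734 big 0 
flapzone 102.35714285714286 102.10714285714286
 94  92  89  84  85  84 120 184 127  64  64  59  61  54  64 147 226 230
102 101  99  97 100  96 106 140 115  86  82  74  76  71  86 143 211 221
 91  93  93  96 100  97 100 110 106 100  95  92  94  89 101 128 164 175
 74  79  82  82  90  92  93  94  95  99 102 101 101  98 104 112 121 124
 66  64  68  75  83  85  77  82  84  89  92  93  92  95  98 103 105 103
 57  57  62  68  86  96  67  85  88  84  74  76  84  85  90  91  92  95
 56  53  64  60  93 112  73 115 113  90  64  63  92 102 101  83  84  91
 54  54  60  61  95 117  99 151 129 103  51  62 125 142 129  78  79  94
 54  51  61  60  97 123 135 173 131 104  49  62 146 163 144  77  84  92
 54  50  61  63  92 133 167 186 132 111  52  60 137 163 145  90  99  86
 52  54  56  62  94 152 190 184 130 115  53  63 121 153 144  99 110  78
 58  53  58  71 104 170 200 178 130 117  67  94 125 152 136  92 102  67
 55  51  66 105 126 182 199 156 124 119  97 132 139 138 113  78  83  62
 55  52  93 155 165 181 190 137 123 132 135 151 132 111  86  56  63  54
 53  61 127 196 185 159 169 124 135 151 148 138 103  77  59  44  45  44
 56  67 152 211 184 136 151 138 151 157 136 108  70  54  46  46  44  45
 68  73 172 216 174 117 152 158 154 138 105  71  50  45  46  43  44  41
 90  86 185 215 164 117 162 157 142 121  79  46  40  43  45  43  41  46
110  90 191 213 154 126 159 137 125 120  74  46  43  46  40  46  42  44
120  93 186 208 154 144 154 128 116 123  80  55  52  45  44  46  44  41
120  96 180 200 162 176 171 154 140 137 111 101  88  73  60  57  53  52
109 109 181 189 166 196 195 187 179 173 166 157 140 124 108 105  92  83
```

The flap has dropped: it now slopes from (332,194) to (316,202), as steep as in its free state. The push force is 8.2 N, so the collar is at about 7 mm. I'll ease back until the flap takes the load.

>>> step_arm:
  commands:
    - [[0, -1.5, 0], 0, 0]
    - [[0, -1, 0], 0, 0]

```text
clock: 17.88
eef_pos: [585.4, -118.5, 337.0]
tcp_rot: [-3.121, 0.008, 1.462]
contact_force: [-4.9, -0.2, 0.2]
opening: 0.097
```

```bash
python3 p.py
```

```text
[ 585.36 -118.45  336.97] [-3.121   0.0076  1.4625] [-4.92 -0.16  0.2 ]
past tip 121.95636517258474 left drift 0.16880415213330252 F fwd -4.875100817311681
row 122 235 231 56 33 34 32 31 31 32 31 30 240 209 209 211 212 212 209 208 187 133 132 129
row 126 239 235 59 34 34 35 33 34 33 33 31 238 204 209 209 195 210 210 208 109 144 127 127
row 130 240 239 85 37 37 37 37 36 35 35 34 177 244 209 102 164 178 212 200 130 174 132 130
18
diff 18841 big 189 [197.78306878 313.97354497]
flapzone 109.51785714285714 102.35714285714286
```

>>> step_arm:
  commands:
    - [[0, -0.7, 0], 0, 0]
    - [[0, 0, 0], 0, 0]

```text
clock: 18.23
eef_pos: [584.7, -118.4, 337.1]
tcp_rot: [-3.121, 0.008, 1.462]
contact_force: [-3.9, 0.7, -1.0]
opening: 0.096
```

```bash
python3 p.py
```

```text
[ 584.71 -118.39  337.06] [-3.1213  0.0076  1.4624] [-3.89  0.73 -1.05]
past tip 121.29982304144517 left drift 0.15625482271669647 F fwd -3.945940447270611
row 122 235 231 111 33 33 35 34 31 32 32 32 240 207 209 210 212 212 210 209 201 134 132 132
row 126 239 235 117 35 35 35 33 34 33 33 32 217 208 208 210 177 192 211 210 181 168 126 127
row 130 240 240 118 37 38 37 37 37 35 35 34 134 176 209 201 129 176 192 212 104 153 174 131
20
diff 5659 big 10 [182.  321.5]
flapzone 110.28571428571429 109.51785714285714
```

>>> step_arm:
  commands:
    - [[0, -0.8, 0.4], 0, 0]
    - [[0, 0, 0], 0, 0]

```text
clock: 18.58
eef_pos: [584.1, -118.3, 336.8]
tcp_rot: [-3.122, 0.008, 1.462]
contact_force: [-3.9, 1.1, -1.2]
opening: 0.093
```

```bash
python3 p.py
```

```text
[ 584.12 -118.33  336.77] [-3.122   0.0076  1.4623] [-3.94  1.09 -1.21]
past tip 120.70539424620249 left drift 0.15078006065203164 F fwd -4.03252384916431
row 122 236 232 113 32 33 33 33 31 32 31 31 240 207 209 210 212 213 210 210 205 134 133 130
row 126 240 236 117 35 35 36 33 34 33 33 32 173 167 209 210 211 192 210 211 201 129 157 127
row 130 240 240 122 36 38 37 38 36 35 34 34 89 177 209 209 103 159 176 213 199 117 170 156
22
diff 5858 big 2 [192.  328.5]
flapzone 111.28571428571429 110.28571428571429
```

>>> step_arm:
  commands:
    - [[0, -1, 0.6], 0, 0]
    - [[0, 0, 0], 0, 0]

```text
clock: 18.92
eef_pos: [583.6, -118.3, 336.6]
tcp_rot: [-3.124, 0.008, 1.462]
contact_force: [-2.4, 0.4, -0.7]
opening: 0.094
```

```bash
python3 p.py
```

```text
[ 583.64 -118.29  336.56] [-3.1239  0.0076  1.462 ] [-2.39  0.38 -0.73]
past tip 120.22929764470682 left drift 0.13197392367585062 F fwd -2.421456444934852
row 122 236 232 124 33 32 34 33 33 32 32 30 240 207 209 210 211 211 210 210 205 134 133 130
row 126 240 236 129 35 36 35 34 33 33 34 33 157 178 208 210 212 197 203 210 199 124 163 127
row 130 240 241 134 37 38 37 36 37 36 35 34 66 174 185 210 133 148 178 211 180 104 163 167
24
diff 4327 big 4 [181.5 318.5]
flapzone 111.75 111.28571428571429
```

>>> step_arm:
  commands:
    - [[0, -0.9, 0.5], 0, 0]
    - [[0, 0, 0], 0, 0]

```text
clock: 19.27
eef_pos: [583.2, -118.2, 336.4]
tcp_rot: [-3.126, 0.008, 1.462]
contact_force: [-2.0, -0.6, 0.4]
opening: 0.095
```

```bash
python3 p.py
```

```text
[ 583.19 -118.23  336.43] [-3.1256  0.0075  1.4618] [-1.97 -0.59  0.43]
past tip 119.76721741203646 left drift 0.14145530402546697 F fwd -1.8947082116165603
row 122 236 233 187 31 33 33 32 33 31 30 31 154 207 208 209 212 211 211 210 205 135 133 130
row 126 239 237 193 35 37 35 33 35 32 33 33 112 176 208 210 212 171 195 209 198 126 157 128
row 130 240 241 198 35 37 38 36 36 36 34 35 43 170 172 211 203 133 175 182 182 102 154 175
26
diff 3912 big 0 
flapzone 111.875 111.75
```

>>> step_arm:
  commands:
    - [[0, 0, 0], 0, 0.15]
    - [[0, 0, 0], 0, 0.2]
    - [[0, 0, 0], 0, 0.3]
    - [[0, 0, 0], 0, 0.4]
    - [[0, 0, 0], 0, 0.4]
    - [[0, 0, 0], 0, 0.4]
  force: 20

```text
clock: 20.12
eef_pos: [583.8, -118.3, 336.6]
tcp_rot: [-3.127, 0.007, 1.461]
contact_force: [-1.0, -0.1, 0.5]
opening: 0.402
```

```bash
python3 p.py; python3 - <<'E'
import cv2
g=cv2.cvtColor(cv2.imread('pics/z28w.png'),6)
for v in (20,60,250,300): print(v,[int(x) for x in g[v,290:360:3]])
E
```

```text
[ 583.76 -118.26  336.64] [-3.1273  0.0074  1.4615] [-1.05 -0.08  0.53]
past tip 120.34558212196336 left drift 0.17604378173871274 F fwd -1.0346073484098615
row 122 232 158 33 33 32 32 31 33 33 31 178 219 209 207 211 211 210 209 208 144 133 132 129
row 126 236 163 33 35 34 33 34 33 33 33 109 231 209 209 210 207 188 210 208 126 149 127 127
row 130 241 168 37 38 38 36 36 37 34 34 48 166 169 209 202 129 175 192 211 101 154 175 131
28
diff 27327 big 240 [188.28333333 324.63333333]
flapzone 118.46428571428571 111.875
20 [33, 32, 32, 33, 148, 230, 243, 242, 241, 240, 239, 240, 240, 240, 230, 181, 34, 32, 33, 33, 34, 33, 34, 33]
60 [161, 160, 161, 163, 134, 228, 242, 243, 243, 241, 241, 242, 243, 242, 231, 173, 170, 169, 169, 167, 169, 170, 172, 174]
250 [34, 35, 34, 36, 34, 113, 237, 244, 243, 242, 241, 243, 243, 240, 227, 45, 36, 34, 34, 34, 34, 34, 35, 35]
300 [35, 35, 34, 35, 34, 59, 231, 245, 244, 243, 242, 243, 244, 240, 223, 224, 232, 233, 223, 227, 232, 177, 103, 34]
```

>>> step_arm:
  commands:
    - [[0, 0, 0], 0, 0.6]
    - [[0, 0, 0], 0, 0.7]
    - [[0, 0, 0], 0, 0.7]
    - [[0, 0, 0], 0, 0.7]

```text
clock: 20.72
eef_pos: [583.7, -118.3, 336.6]
tcp_rot: [-3.127, 0.007, 1.461]
contact_force: [0.3, 0.2, 0.3]
opening: 0.699
```

```bash
python3 p.py; python3 - <<'E'
import cv2
g=cv2.cvtColor(cv2.imread('pics/z30w.png'),6)
for v in (20,60,250,300,350): print(v,[int(x) for x in g[v,200:450:5]])
E
```

```text
[ 583.74 -118.26  336.62] [-3.1272  0.0074  1.4615] [0.33 0.2  0.31]
past tip 120.31991048569061 left drift 0.17682055193072993 F fwd 0.3071321044269067
row 122 233 160 32 33 33 32 31 32 33 31 179 213 207 208 210 212 210 209 208 143 134 133 131
row 126 237 164 34 36 34 34 35 33 33 32 108 228 209 209 210 207 194 210 208 125 148 127 127
row 130 240 169 34 39 38 36 36 36 35 34 42 167 168 208 202 128 175 192 211 98 151 175 130
30
diff 26958 big 263 [189.80228137 325.51711027]
flapzone 100.92857142857143 118.46428571428571
20 [32, 33, 34, 33, 34, 33, 32, 32, 33, 33, 33, 33, 32, 32, 33, 33, 32, 34, 33, 33, 32, 230, 242, 241, 239, 240, 238, 186, 33, 34, 33, 33, 33, 34, 34, 148, 46, 59, 60, 58, 37, 33, 33, 34, 32, 34, 33, 32, 34, 32]
60 [34, 34, 34, 34, 35, 33, 33, 34, 35, 145, 147, 149, 150, 153, 154, 155, 157, 160, 160, 161, 164, 227, 244, 243, 242, 242, 240, 175, 169, 167, 167, 171, 175, 177, 179, 181, 176, 176, 175, 174, 174, 174, 173, 175, 174, 177, 179, 179, 182, 33]
250 [35, 35, 34, 34, 35, 35, 34, 36, 35, 35, 34, 33, 35, 34, 34, 34, 36, 35, 35, 34, 35, 110, 243, 243, 241, 243, 236, 44, 36, 36, 34, 36, 35, 34, 33, 34, 35, 33, 34, 36, 35, 34, 36, 36, 34, 35, 35, 34, 33, 35]
300 [34, 35, 34, 30, 44, 122, 123, 56, 24, 22, 35, 34, 34, 36, 36, 35, 34, 35, 35, 33, 36, 55, 242, 244, 241, 243, 236, 225, 234, 222, 232, 126, 35, 35, 34, 34, 35, 34, 36, 34, 21, 21, 58, 120, 121, 30, 30, 34, 36, 35]
350 [29, 28, 29, 28, 84, 33, 22, 22, 23, 34, 35, 35, 34, 34, 34, 34, 35, 36, 34, 34, 35, 35, 237, 245, 243, 243, 236, 35, 34, 34, 36, 34, 34, 33, 34, 35, 35, 35, 35, 33, 33, 24, 22, 22, 45, 79, 28, 27, 28, 29]
```

It is released and the force is near 0. Now I retract straight up, then back.

>>> step_arm:
  commands:
    - [[0, 0, -6], 0, 0.7]
    - [[0, 0, -10], 0, 0.7]
    - [[0, 0, -15], 0, 0.7]
    - [[0, 0, -20], 0, 0.7]
    - [[0, 0, -20], 0, 0.7]
    - [[0, 0, -20], 0, 0.7]
    - [[-20, -20, -10], 0, 0.7]
    - [[-25, -25, 0], 0, 0.7]
    - [[-25, -25, 0], 0, 0.7]
    - [[-25, -25, 0], 0, 0.7]
    - [[-25, -25, 0], 0, 0.7]
    - [[0, 0, 0], 0, 0.7]
    - [[0, 0, 0], 0, 0.7]

```text
clock: 22.45
eef_pos: [450.1, -226.3, 456.9]
tcp_rot: [-3.141, 0.011, 1.462]
contact_force: [0.5, -1.2, 0.5]
opening: 0.703
```

```bash
python3 - <<'E'
from h import *
s=sense();print(s['eef_pos'],s['contact_force'])
a=grab_frame('scene');b=grab_frame('side');cv2.imwrite('pics/s9.png',a);cv2.imwrite('pics/d9.png',b)
c=np.zeros((600,800,3),np.uint8)
c[:,:400]=cv2.resize(a[215:365,310:410],None,fx=4,fy=4,interpolation=2)
c[:,400:]=cv2.resize(b[170:320,275:375],None,fx=4,fy=4,interpolation=2)
cv2.imwrite('pics/fin.png',c)
for n,f,(x0,x1,y0,y1) in [('crucSide','d',(255,292,338,378)),('dropSide','d',(265,290,255,308)),('weighSide','d',(312,336,225,258)),('weighScene','s',(405,435,330,372))]:
    o=cv2.imread('pics/'+('side0' if f=='d' else 'scene0')+'.png').astype(int)[y0:y1,x0:x1];g=(b if f=='d' else a).astype(int)[y0:y1,x0:x1];print(n,abs(o-g).mean())
E
```

```text
[ 450.07106651 -226.28904094  456.93716048] [ 0.47470362 -1.18322553  0.53191542]
crucSide 2.4234234234234235
dropSide 2.946415094339623
weighSide 31.19570707070707
weighScene 5.35
```

View pics/fin.png

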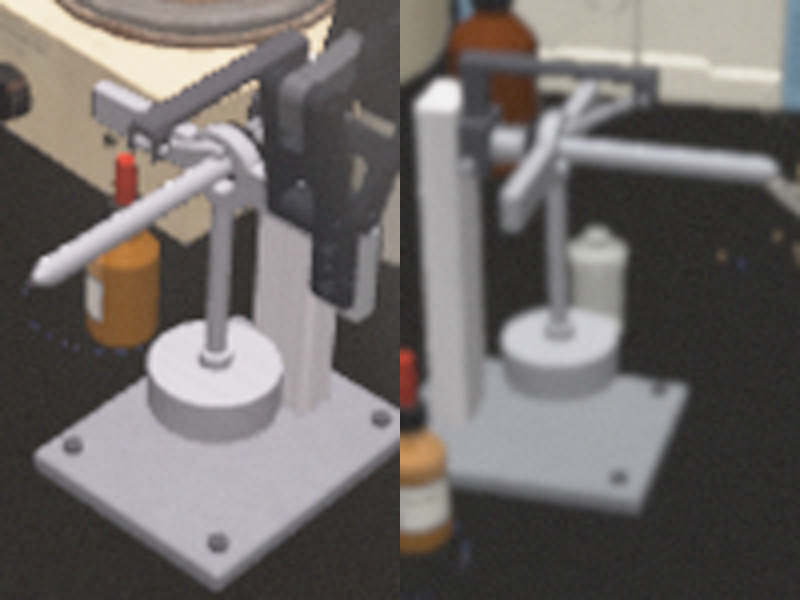

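The hanger hangs between flap and collar. The flap slopes down in front of the eye, and the gripper is clear.

```bash
python3 -c "
from rig import sign_off
print(sign_off())"
```

```text
the job is handed in; nothing more can be done
None
```

The hanger now hangs by its eye on the peg, locked between flap and collar. I handed the job in at about 22.5 s of the 69 s allowed.

**What I did:** I gripped the hanger by its −y arm and slid the eye along the peg. The eye lifted the flap itself and pressed the collar until the flap dropped. The push force then read 8.2 N, which puts the collar at about 7 mm. I eased back until the flap carried the load, then released and retracted.

**Last checks:**
- **Hanging and locked:** the final scene and side pictures show the hanger upright on the peg with the flap down in front of the eye.
- **Forces:** the largest force I read was about 8 N. After release the force read about 0.3 N, and no contact with the stand was noticed.
- **Crucible and dropper bottle:** unchanged in the side view.

**Less certain:**
- **Weighing bottle:** it could not be compared in the side view because the hanger now partly hides it. In the scene view its image difference was 5.4, against 2.4 to 2.9 for the other two in the side view. It is visibly standing, and I did not look into the cause.
- **Final force reading:** it still showed up to about 1.2 N with the arm in free air; earlier readings scattered by about 1 N.
- **Collar travel:** inferred from force and tool position, not measured directly. While pushing, the tool tilted by about 0.02 rad.

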